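# Fit out the cut-foam procedure tray

### The job

Finish packing the procedure tray: the dark foam in the steel tray has a cavity cut to the outline of each part, and two are still empty. Lay the digital probe thermometer fully down in its long cavity, probe in the narrow end, and stand the orange-capped vial upright in the small round cavity. Release both.

Things in the scene. Friction and masses are not known exactly. Their poses are not given: they have to be found in the camera images.
- thermometer_mid (a point): Middle of the body of the loose white digital thermometer, 5 mm above its underside; lies flat on the bench, z up, 30 g. Body 22 mm wide (its x), 105 mm long (its y), 10 mm thick, grasped across x. Its thin probe runs on from the body's -y end to 85 mm from this point. The thicker pen nearer the robot is not it.
- thermometer_cavity (a point): Where thermometer_mid is when home in the long cavity (tray fixed). y along it, narrow probe end at -y, z up. Foam top 5 mm above, yellow floor 5 mm below. Slot 32 x 115 mm, 5 mm clear all round; probe channel 14 mm. A finger recess, as deep, crosses it here: 34 mm along y, 36 mm to each side in x; open fingers at most 40 mm in it. Gauze pack (centre x +76, y -62 mm) stands 18 mm over the foam.
- vial_mid (a point): Centre of the loose orange-capped injection vial, 23.5 mm above its foot, z up. It stands upright: 22 mm in diameter, 47 mm tall, 22 g, straight body up to 38 mm above the foot. Blue- and green-capped vials stand with it in a row along world y, centres 70 to 100 mm apart, so grip it with the fingers closing along world x.
- vial_cavity (a point): Where vial_mid is when the vial stands home in the small round empty cavity of the same foam; z up. The hole is 32 mm in diameter and 10 mm deep: its yellow floor is 23.5 mm below this point, the foam's top 13.5 mm below. The gauze pack begins 79 mm off towards the tray's -y, nothing else tall stands near.
Mind the look-alikes: they are no part of the job. Of the things that look like the part that bears thermometer_mid, take the one that is farthest to the robot's left at the start.

How it is judged (in metres and radians):
At the end, for the whole second after the job is handed in: Thermometer face up on the floor of its long cavity, probe at the narrow end (middle within 12 mm sideways and 3 mm in height of home, in line within 10 degrees); orange-capped vial upright within 10 degrees on the floor of the round cavity (within 12 mm sideways, 4 mm in height) (horizontal distance between thermometer_mid and thermometer_cavity below 0.012 m and z of thermometer_mid in the frame of thermometer_cavity below 0.003 m and angle between the y axis of thermometer_mid and the y axis of thermometer_cavity, either way round below 0.18 rad and angle between each of thermometer_mid, vial_mid's own z axis and vertical below 0.18 rad and x of vial_cavity in the frame of thermometer_mid above 0.03 m and horizontal distance between vial_mid and vial_cavity below 0.012 m and z of vial_mid in the frame of vial_cavity below 0.004 m); the robot touches nothing.
It also fails if it takes over 51 s, if anything falls off the work surface, if the arm or the gripper's body presses on something with over 40 N, if the wrist force passes 120 N, or if a joint passes its speed limit or range.

### The arm

A 6-joint arm with a two-finger parallel gripper is mounted at the origin on the work surface; the furniture and walls round the work are solid. World frame = base frame: x ahead of the robot, y to its left, z up, the work surface at z = 0. Lengths are in mm, angles in rad, forces in N, time in s.
With the tool pointing down it reaches from about 350 to 875 mm from the base axis. Payload 4.2 kg.
Tool frame: the origin (TCP) lies midway between the tips of the shut fingers; the grasp point (between the pads) lies 19 mm behind it (arm.tcp_to_grasp is the distance from the TCP to the grasp point, in mm); z points along the fingers, y is the line along which they close (so a half turn about z gives the same grasp; the last joint's range is limited). The gripper opens to 85 mm and grips with 20 to 120 N. Pads are 22 mm wide; open, the fingers measure 114 mm over their backs; the gripper's body (76 mm by 85 mm) begins 54 mm behind the grasp point. The pads swing forward as they close: fully open they stand 13 mm farther back than shut.
Start: joints at [1.533, 0.385, 0.008, 0, -1.194, -0.259], TCP at [182.756, 597.662, 231.312] pointing down, gripper open.
Joint ranges: [-3.14, 3.14], [-1.21, 2.06], [-1.07, 1.41], [-3.16, 2.05], [-2.99, -0.16], [-3.1, 3.1]. Speed limits (rad/s): [2.79, 2.79, 3.14, 3.14, 3.14, 3.14].

### API

Orientations are given as a unit quaternion [x, y, z, w].
In Python, from bench import arm gives the robot as it stands.
- The arm moves only by the tool arm_command, never from a script. Its argument "rows" is a list of rows, each a list of 2 entries, a list of its own where there are three numbers: the shift along the tool's x, y, z as a fraction of full scale, then the turn, a rotation vector about the tool's x, y, z as a fraction of full scale. In form: [[[x, y, z], [wx, wy, wz]], ...]. A call has 1 to 5 rows; each row is the pose to reach, as a shift and turn from the pose commanded when the call began, along the tool's axes at that moment, turning the shorter way round; what a row does not reach only later rows make up. Full scale, the value 1, is 0.25 m for a shift and 180 degrees for a turn. A row lasts 1/10 s, in which the tool goes at most 50 mm and 8.59 degrees, less where a joint would pass 70% of its speed; a pose out of reach is approached as far as the arm can. A call with a number of a shift or a turn outside -1 to 1 is refused whole. A call with a gripper value outside its range is refused whole. "grip" is the opening, from 0 (shut) to 1 (fully open), set as the call begins (left out, the last holds). The fingers move at their own pace and stop on an object; the grip force is fixed at half the most. Time passes only in rows, so rows that repeat a pose let the fingers close. It gives the time, the measured TCP pose, the force, the opening and the grip force at its end, in the units of the state.
- arm.read_state(): the state, without advancing time (a new reading comes with each control period).
- arm.get_image(name): name is "scene" or "side" or "wrist"; returns (picture, depth): 400x640x3 uint8, blue, green, red; 400x640 float32, mm along the optical axis (not along the pixel's ray), 0 where there is no reading.
- arm.camera_info(name): a dict with "fx", "fy", "cx", "cy" (pixels), "extrinsics" (4x4, takes a point from camera to world coordinates). Camera axes: x right, y down, z forward; pixel columns grow to the right and rows downward; lengths in mm; the calibration is good to about 2 mm. A picture is of the moment at which its call begins: read the wrist's pose just before it. camera_info takes no time and is no camera call; for the wrist camera it gives the pose at the moment of the call.
- arm.job_done(): hands the job in; it is judged then, once.
Trained networks look in the newest picture that a camera, given by its name, has taken for a name from the list of things; names that differ only in an ending like _2 or _b are one class to them, and where a whole thing is asked for, a point or a joint stands for the part that bears it (a point fixed in the world has none). Each returns a list of dicts, best first, with "score" (0 to 1); they miss things now and then, are a little off and sometimes report something else, mostly with a low value. They report only what shows in the picture. A call takes as long as a camera call. They do not tell look-alikes from the thing itself.
- arm.spot_in(camera, query): "position" ([column, row] in pixels, amid what is visible of it).
The state is a dict: "clock": time; "joints": joint angles; "joint_vel": joint speeds; "joint_efforts": joint torques, N m; "position": TCP position; "ee_rot": TCP orientation; "contact_force": force on the tool from outside, world axes, zero at the start; "wrist_torque": the same for the moment, N m; "gripper_width": finger opening in mm; "grasp_force": force on a finger pad.
Only numpy, scipy, OpenCV 4.12 (cv2) and the standard library are available. Lean on these libraries where they do the work, as an engineer would, in place of code of your own. Each camera call takes 0.05 s, during which the arm holds its last target. There are 200 camera calls.

## Working session

There is one attempt and no reset: what is moved stays moved. The work goes in short steps, Python scripts to look and compute and a tool call to move; the robot and the scene stay as the last step left them, time stands still between calls to the robot, and variables do not carry over. Pictures are saved under pics/ and viewed, at most 10 in all, crops included, and the job is handed in when it is done.

Besides the shell and the picture viewer there is one more tool, called after ">>>" by a JSON object that holds its "op" and its "data". arm_command: Moves the arm, as the interface text tells. Shift numbers are shares of 0.25 m and turn numbers shares of 180 degrees, none past 1 either way. Its arguments: {"type":"object","properties":{"rows":{"type":"array","items":{"type":"array"}},"grip":{"type":"number"}},"required":["rows"]}

```bash
mkdir -p pics; ls; cat > h.py <<'E'
import numpy as np, cv2
from bench import arm
from scipy.spatial.transform import Rotation as R
def world(cam,u,v,d=None,z=None):
    c=arm.camera_info(cam);E=np.array(c["extrinsics"])
    r=np.array([(u-c["cx"])/c["fx"],(v-c["cy"])/c["fy"],1.])
    if d is None: d=(z-E[2,3])/(E[:3,:3]@r)[2]
    return E[:3,:3]@(r*d)+E[:3,3]
def cloud(cam,dep):
    c=arm.camera_info(cam);E=np.array(c["extrinsics"])
    v,u=np.mgrid[:400,:640]
    P=np.stack([(u-c["cx"])/c["fx"]*dep,(v-c["cy"])/c["fy"]*dep,dep],-1)
    return P@E[:3,:3].T+E[:3,3]
E
python3 - <<'E'
from h import *
s=arm.read_state();print(s)
ims=[]
for c in ["scene","wrist","side"]:
    p,d=arm.get_image(c);np.savez(f"pics/{c}0",p=p,d=d);cv2.imwrite(f"pics/{c}0.png",p)
    print(c,np.round(arm.camera_info(c)["extrinsics"],2).tolist())
    for q in ["thermometer_mid","vial_mid","thermometer_cavity","vial_cavity"]:
        try:
            for r in arm.spot_in(c,q)[:6]:
                u,v=r["position"];dd=d[int(v),int(u)]
                print(c,q,round(r["score"],2),np.round([u,v]),np.round(world(c,u,v,dd)))
        except Exception as e: print(c,q,e)
E
```

```text
pics
{'clock': 0.0, 'joints': array([ 1.53258067e+00,  3.85568756e-01,  6.64395996e-03, -5.24713864e-04,
       -1.19396691e+00, -2.58618042e-01]), 'joint_vel': array([ 0.00020683,  0.0013024 , -0.00130675,  0.00110085,  0.0002821 ,
        0.00050568]), 'joint_efforts': array([-9.24878404e-04, -3.92292023e+01,  1.88399345e+01,  4.18623984e+00,
       -4.69921360e-03, -1.76374542e-06]), 'position': array([182.60238354, 597.13444585, 230.21747941]), 'ee_rot': array([ 9.88991532e-01, -1.47968217e-01, -1.27145150e-04,  1.06815416e-03]), 'contact_force': array([-0.02113212,  0.37453072,  0.01239088]), 'wrist_torque': array([ 0.034588  , -0.04923228,  0.0095497 ]), 'grasp_force': 0.0, 'gripper_width': 85.45377699855796}
scene [[-0.6, 0.66, -0.44, 880.71], [0.8, 0.49, -0.35, 396.57], [-0.01, -0.56, -0.83, 755.95], [0.0, 0.0, 0.0, 1.0]]
scene thermometer_mid 0.86 [342. 189.] [413. 111.   9.]
scene thermometer_mid 0.81 [390. 243.] [468. 280.   4.]
scene vial_mid 0.54 [342. 270.] [600. 240.  43.]
scene thermometer_cavity 0.79 [234. 164.] [ 521. -146.   24.]
scene vial_cavity 0.9 [237. 165.] [ 517. -138.   22.]
wrist [[-0.29, -0.91, -0.29, 256.56], [-0.96, 0.28, 0.09, 574.27], [-0.0, 0.31, -0.95, 373.71], [0.0, 0.0, 0.0, 1.0]]
side [[-0.71, -0.56, 0.44, 93.82], [-0.71, 0.57, -0.42, 474.19], [-0.01, -0.6, -0.8, 788.02], [0.0, 0.0, 0.0, 1.0]]
side thermometer_mid 0.88 [342. 238.] [420. 101.  11.]
side thermometer_mid 0.64 [257. 286.] [457. 277.  11.]
side vial_mid 0.61 [229. 221.] [584. 234.  35.]
side thermometer_cavity 0.86 [393. 141.] [ 509. -154.   17.]
side vial_cavity 0.75 [390. 140.] [ 514. -152.   15.]
```

View pics/scene0.png

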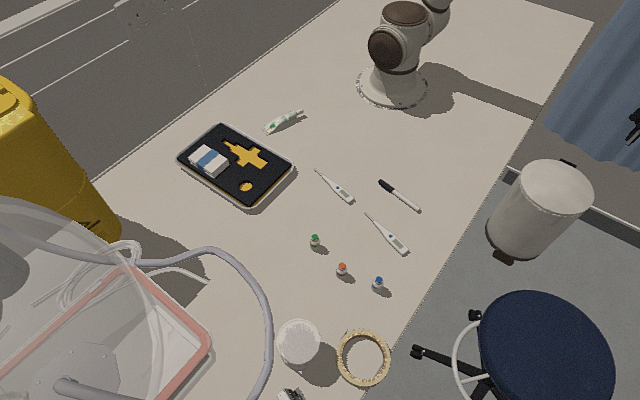

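View pics/side0.png

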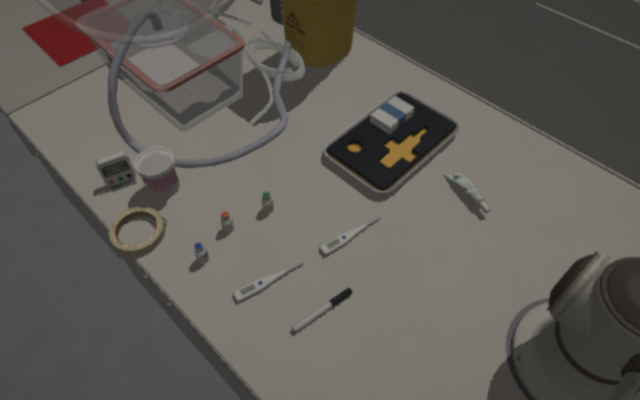

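Scene: the candidates for the thermometer are A (335,187) and B (388,235), with the black/white pen at (400,195). B has the larger world y (≈280 against ≈110), so it is the leftmost and the one to take. The orange vial is at (342,268), between green and blue. The tray is at (235,165), with a yellow cross for the slot and a disc at (246,187). I'll measure these and enlarge B in one crop.

```bash
python3 - <<'E'
from h import *
crops=[]
for c,box in [("scene",(355,205,420,265)),("side",(225,255,310,308))]:
    f=np.load(f"pics/{c}0.npz");p,d=f["p"],f["d"];W=cloud(c,d)
    hsv=cv2.cvtColor(p,cv2.COLOR_BGR2HSV)
    x0,y0,x1,y1=box
    crops.append(cv2.resize(p[y0:y1,x0:x1],(400,350),interpolation=cv2.INTER_CUBIC))
    g=(W[...,0]>300)&(W[...,0]<750)
    ye=cv2.inRange(hsv,(15,120,60),(35,255,255))>0
    ye&=g&(W[...,1]<-20)&(W[...,1]>-320)&(W[...,2]<60)
    n,l,st,ce=cv2.connectedComponentsWithStats(ye.astype(np.uint8))
    for i in range(1,n):
        if st[i,4]>20:
            q=W[l==i];e,v=np.linalg.eigh(np.cov(q[:,:2].T))
            print(c,"yellow",st[i,4],ce[i].round(),q.mean(0).round(1),np.median(q[:,2]).round(1),"axis",v[:,1].round(3))
    og=(cv2.inRange(hsv,(3,130,60),(14,255,255))>0)&g&(W[...,1]>150)&(W[...,1]<330)&(W[...,2]<90)
    print(c,"orange",og.sum(),W[og].mean(0).round(1),np.median(W[og],0).round(1))
    th=(W[...,2]>4)&(W[...,2]<25)&(abs(W[...,0]-460)<130)&(abs(W[...,1]-270)<110)
    n,l,st,ce=cv2.connectedComponentsWithStats(th.astype(np.uint8))
    for i in range(1,n):
        if st[i,4]>60:
            q=W[l==i];e,v=np.linalg.eigh(np.cov(q[:,:2].T));a=v[:,1];t=(q[:,:2]-q[:,:2].mean(0))@a
            print(c,"raised",st[i,4],ce[i].round(),q.mean(0).round(1),"axis",a.round(3),"ext",t.min().round(),t.max().round(),"z",np.percentile(q[:,2],[5,50,95]).round(1))
    fo=(W[...,2]>5)&(W[...,2]<60)&g&(W[...,1]<-20)&(W[...,1]>-320)&(hsv[...,2]<60)
    print(c,"foam z",np.percentile(W[fo][:,2],[10,50,90]).round(1))
cv2.imwrite("pics/cropB.png",np.hstack(crops))
E
```

```text
scene yellow 517 [247. 155.] [ 475.7 -147.2   14.3] 13.8 axis [-0.004  1.   ]
scene yellow 90 [214. 185.] [ 591.8 -150.6    8.5] 8.7 axis [-0.006  1.   ]
scene yellow 90 [270. 189.] [517.7 -31.   10.7] 11.0 axis [-1.    -0.005]
scene yellow 81 [245. 186.] [550.8 -80.9  14.2] 14.0 axis [-0.868  0.497]
scene orange 32 [595.1 234.5  45.2] [595.2 233.9  46.7]
scene raised 257 [399. 195.] [347.3 229.1  10.8] axis [0.149 0.989] ext -62.0 60.0 z [ 5.5 11.1 14.5]
scene raised 372 [391. 238.] [459.1 274.7   9.9] axis [0.262 0.965] ext -88.0 46.0 z [ 6.2 10.1 12.6]
scene foam z [20.9 23.6 25.4]
side yellow 768 [401. 149.] [ 480.5 -147.8   16.5] 16.0 axis [-0.018  1.   ]
side yellow 98 [354. 148.] [555.3 -79.9  17.4] 16.4 axis [-0.725  0.688]
side orange 24 [594.4 233.5  48.6] [594.6 233.5  48.5]
side raised 61 [229. 228.] [586.2 235.4  14.5] axis [0.148 0.989] ext -11.0 8.0 z [ 5.1 14.4 23.3]
side raised 80 [203. 258.] [567.8 311.3  14.6] axis [0.385 0.923] ext -11.0 13.0 z [ 4.8 14.3 23.5]
side raised 656 [260. 284.] [456.2 271.   11.2] axis [0.242 0.97 ] ext -87.0 50.0 z [ 5.8 11.7 14.5]
side raised 538 [322. 309.] [344.9 228.   12.8] axis [0.153 0.988] ext -63.0 62.0 z [ 7.1 13.3 16.1]
side foam z [21.7 25.5 27.5]
```

View pics/cropB.png

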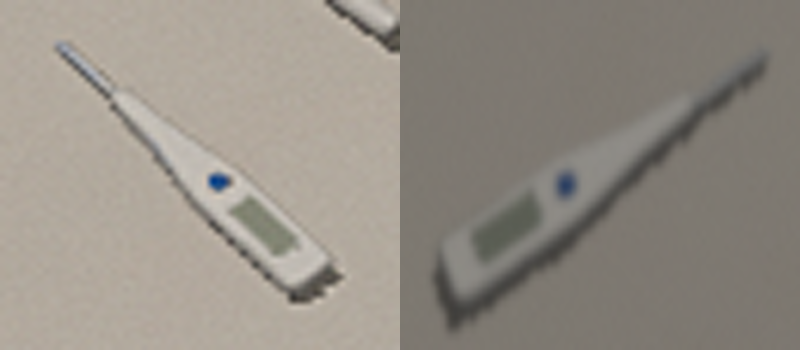

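Both views show B with its probe toward the tray side, body and display toward +y, and face up. It is white rather than a pen, so it fits. Moving above it.

>>> {"op": "arm_command", "data": {"rows": [[[0.716, 0.465, 0.2], [0, 0, 0.243]], [[0.716, 0.465, 0.2], [0, 0, 0.243]], [[0.716, 0.465, 0.2], [0, 0, 0.243]], [[0.716, 0.465, 0.2], [0, 0, 0.243]], [[0.716, 0.465, 0.2], [0, 0, 0.243]]], "grip": 0.6}}

```text
clock: 1.25
position: [321.2, 430.4, 180.4]
ee_rot: [0.864, -0.504, 0.0, 0.001]
contact_force: [-0.4, -0.1, 0.5]
gripper_width: 51.2
grasp_force: 0.0
```

```bash
cat >> h.py <<'E'
def to(x,y,z,psi):
    "shares to a tool-down pose whose tool y points at psi deg"
    s=arm.read_state();r=R.from_quat(s["ee_rot"]);a=np.radians(psi)
    ty=np.array([np.cos(a),np.sin(a),0]);tz=np.array([0,0,-1.])
    T=R.from_matrix(np.stack([np.cross(ty,tz),ty,tz],1))
    sh=r.inv().apply(np.array([x,y,z])-s["position"])
    tu=(r.inv()*T).as_rotvec()
    print("t",round(s["clock"],2),"pos",s["position"].round(1),"j",np.degrees(s["joints"]).round(),"w",round(s["gripper_width"],1),"gf",round(s["grasp_force"],1))
    print("shift",(sh/250).round(3),"turn",(tu/np.pi).round(4),"rows",max(np.linalg.norm(sh)/50,np.degrees(np.linalg.norm(tu))/8.59).round(1))
E
python3 -c "
from h import *
to(457,270,100,165.5)"
```

```text
t 1.25 pos [321.2 430.4 180.4] j [ 71.  16. -16.  -0. -58. -41.] w 51.2 gf 0.0
shift [ 0.825 -0.158  0.322] turn [ 0.0005 -0.0007  0.2444] rows 5.1
```

>>> {"op": "arm_command", "data": {"rows": [[[0.825, -0.158, 0.322], [0, 0, 0.244]], [[0.825, -0.158, 0.322], [0, 0, 0.244]], [[0.825, -0.158, 0.322], [0, 0, 0.244]], [[0.825, -0.158, 0.322], [0, 0, 0.244]], [[0.825, -0.158, 0.322], [0, 0, 0.244]]]}}

```text
clock: 1.75
position: [458.2, 272.2, 99.4]
ee_rot: [-0.619, 0.785, -0.0, -0.001]
contact_force: [-0.2, 0.8, 0.0]
gripper_width: 51.3
grasp_force: 0.0
```

>>> {"op": "arm_command", "data": {"rows": [[[0, 0, 0.0], [0, 0, 0.0]], [[0, 0, 0.0], [0, 0, 0]]]}}

```text
clock: 1.95
position: [457.7, 275.1, 100.8]
ee_rot: [-0.623, 0.782, -0.0, 0.0]
contact_force: [0.1, -0.1, -0.1]
gripper_width: 51.5
grasp_force: 0.0
```

```bash
python3 - <<'E'
from h import *
to(457,270,100,165.5)
p,d=arm.get_image("wrist");W=cloud("wrist",d)
cv2.imwrite("pics/w1.png",p)
for r in arm.spot_in("wrist","thermometer_mid")[:3]:
    u,v=r["position"];print(r["score"],u,v,world("wrist",u,v,z=9).round(1))
bench=np.median(W[(d>0)&(W[...,2]<5)&(W[...,2]>-8)][:,2]);print("bench",bench)
th=((W[...,2]>bench+4)&(W[...,2]<20)&(d>0)).astype(np.uint8)
n,l,st,ce=cv2.connectedComponentsWithStats(th)
for i in range(1,n):
    if st[i,4]>800:
        q=W[l==i];e,v=np.linalg.eigh(np.cov(q[:,:2].T));a=v[:,1]*np.sign(v[1,1]);m=q[:,:2].mean(0);t=(q[:,:2]-m)@a
        print(st[i],m.round(1),a.round(3),t.min().round(1),t.max().round(1),np.percentile(q[:,2],[5,50,95]).round(1))
        r=cv2.minAreaRect(q[:,:2].astype(np.float32));print(r)
E
```

```text
t 1.95 pos [457.7 275.1 100.8] j [ 48.  21. -22.   0. -47. -61.] w 51.5 gf 0.0
shift [ 0.021 -0.002  0.003] turn [-0.0001 -0.      0.0088] rows 0.2
0.91 316.8 8.1 [426.1 140.6   9. ]
0.71 318.4 195.5 [455.2 274.3   9. ]
bench 0.5145068198553844
[ 433   15   27  170 2974] [345.9 219.2] [0.146 0.989] -54.7 67.4 [ 7.6 12.2 14.1]
((345.1634826660156, 225.6917724609375), (122.10113525390625, 13.988887786865234), 82.25885772705078)
[ 302   79   27  166 2687] [455.7 265.6] [0.254 0.967] -83.2 53.0 [ 7.4 10.8 12.2]
((452.0726318359375, 250.91702270507812), (136.14564514160156, 21.983036041259766), 75.57180786132812)
[  25  282  111   93 3062] [710.2 343.7] [0.865 0.501] -45.3 57.9 [ 5.8 15.5 19.9]
((714.8765258789062, 347.1307067871094), (103.3230972290039, 68.1441650390625), 28.112895965576172)
```

View pics/w1.png

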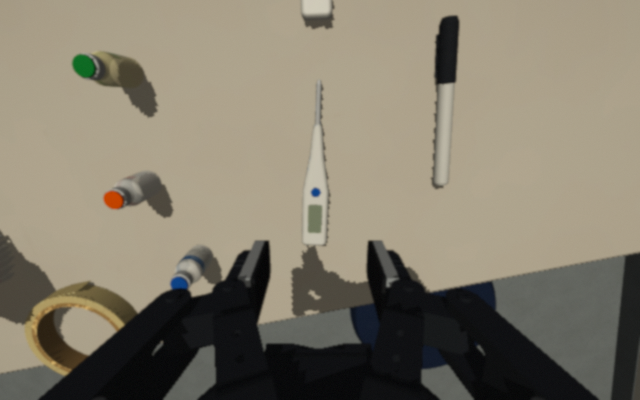

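The wrist view shows thermometer B at (316,165), probe up the image at (318,85) and tail at (315,243). The orange vial is at (115,198) and the pen at (447,100). Mid is about (456, 266.6) with its axis at 75.5°. Next: descend and grasp.

```bash
python3 -c "
from h import *
to(456,266.6,3,165.5)"
```

```text
t 2.05 pos [457.3 276.3 101.5] j [ 49.  21. -22.   0. -47. -61.] w 51.4 gf 0.0
shift [ 0.04  -0.003  0.394] turn [-0.0003  0.0004  0.0094] rows 2.0
```

>>> {"op": "arm_command", "data": {"rows": [[[0.04, -0.003, 0.3], [0, 0, 0.009]], [[0.04, -0.003, 0.3], [0, 0, 0.009]], [[0.04, -0.003, 0.3], [0, 0, 0.009]], [[0.04, -0.003, 0.3], [0, 0, 0.009]], [[0.04, -0.003, 0.3], [0, 0, 0.009]]]}}

```text
clock: 2.55
position: [456.9, 267.3, 27.7]
ee_rot: [-0.613, 0.79, 0.0, 0.002]
contact_force: [0.0, 0.4, 0.7]
gripper_width: 51.3
grasp_force: 0.0
```

```bash
python3 -c "
from h import *
to(456,266.6,3,165.5)"
```

```text
t 2.55 pos [456.9 267.3  27.7] j [ 48.  27. -27.   0. -36. -62.] w 51.3 gf 0.0
shift [0.004 0.003 0.099] turn [-0.0008  0.0011  0.0003] rows 0.5
```

>>> {"op": "arm_command", "data": {"rows": [[[0.003, 0.003, 0.05], [0, 0, 0]], [[0.003, 0.003, 0.1], [0, 0, 0]], [[0.003, 0.003, 0.1], [0, 0, 0]], [[0.003, 0.003, 0.1], [0, 0, 0]]]}}

```text
clock: 2.95
position: [455.2, 265.2, 1.2]
ee_rot: [-0.612, 0.791, -0.0, 0.0]
contact_force: [-0.3, -0.0, -0.5]
gripper_width: 51.5
grasp_force: 0.0
```

>>> {"op": "arm_command", "data": {"rows": [[[0, 0, 0], [0, 0, 0]], [[0, 0, 0], [0, 0, 0]], [[0, 0, 0], [0, 0, 0]], [[0, 0, 0], [0, 0, 0]], [[0, 0, 0], [0, 0, 0]]], "grip": 0}}

```text
clock: 3.45
position: [455.4, 265.3, 1.6]
ee_rot: [-0.612, 0.791, 0.0, 0.001]
contact_force: [-0.7, 0.4, 5.4]
gripper_width: 20.1
grasp_force: 59.8
```

```bash
python3 -c "
from h import *
to(456,266.6,103,165.5)"
```

```text
t 3.45 pos [455.4 265.3   1.6] j [ 48.  29. -28.   0. -33. -62.] w 20.1 gf 59.8
shift [-0.006 -0.002 -0.406] turn [-0.0003  0.0004 -0.0003] rows 2.0
```

>>> {"op": "arm_command", "data": {"rows": [[[0, 0, -0.15], [0, 0, 0]], [[0, 0, -0.35], [0, 0, 0]], [[0, 0, -0.5], [0, 0, 0]], [[0, 0, -0.5], [0, 0, 0]], [[0, 0, -0.5], [0, 0, 0]]]}}

```text
clock: 3.95
position: [454.8, 265.0, 126.4]
ee_rot: [-0.612, 0.791, 0.0, 0.001]
contact_force: [-0.5, -0.6, -1.3]
gripper_width: 20.2
grasp_force: 59.2
```

```bash
python3 -c "
from h import *
to(478,-100,125,180)"
```

```text
t 3.95 pos [454.8 265.  126.4] j [ 48.  18. -22.  -0. -50. -62.] w 20.2 gf 59.2
shift [ 1.389 -0.458  0.003] turn [-0.0002  0.0006 -0.0811] rows 7.3
```

>>> {"op": "arm_command", "data": {"rows": [[[0.9, -0.3, -0.2], [0, 0, -0.081]], [[0.9, -0.3, -0.2], [0, 0, -0.081]], [[0.9, -0.3, -0.2], [0, 0, -0.081]], [[0.9, -0.3, -0.2], [0, 0, -0.081]], [[0.9, -0.3, -0.2], [0, 0, -0.081]]]}}

```text
clock: 4.45
position: [469.5, 25.9, 174.4]
ee_rot: [-0.707, 0.707, 0.001, -0.002]
contact_force: [1.0, 0.1, -0.2]
gripper_width: 20.1
grasp_force: 59.2
```

```bash
python3 -c "
from h import *
to(478,-15,200,180)"
```

```text
t 4.45 pos [469.5  25.9 174.4] j [ 23.  10. -25.  -0. -55. -23.] w 20.1 gf 59.2
shift [ 0.164 -0.034 -0.102] turn [ 0.0012 -0.0004 -0.0001] rows 1.0
```

>>> {"op": "arm_command", "data": {"rows": [[[0.16, -0.03, -0.1], [0, 0, 0]], [[0.16, -0.03, -0.1], [0, 0, 0]], [[0.16, -0.03, -0.1], [0, 0, 0]], [[0.16, -0.03, -0.1], [0, 0, 0]]]}}

```text
clock: 4.85
position: [477.3, -11.5, 199.0]
ee_rot: [0.707, -0.707, -0.001, 0.002]
contact_force: [0.0, 0.5, -0.4]
gripper_width: 19.9
grasp_force: 59.2
```

```bash
python3 - <<'E'
from h import *
to(478,-147,130,180)
p,d=arm.get_image("wrist");np.savez("pics/w2",p=p,d=d,E=arm.camera_info("wrist")["extrinsics"]);W=cloud("wrist",d)
cv2.imwrite("pics/w2.png",p)
hsv=cv2.cvtColor(p,cv2.COLOR_BGR2HSV)
ye=(cv2.inRange(hsv,(15,120,60),(35,255,255))>0)&(W[...,2]<60)
n,l,st,ce=cv2.connectedComponentsWithStats(ye.astype(np.uint8))
for i in range(1,n):
    if st[i,4]>200:
        q=W[l==i];print(st[i],ce[i].round(),q.mean(0).round(1),q.min(0).round(1),q.max(0).round(1),"medz",np.median(q[:,2]).round(1))
E
```

```text
t 4.85 pos [477.3 -11.5 199. ] j [ 18.   9. -22.  -0. -59. -18.] w 19.9 gf 59.2
shift [ 0.542 -0.004  0.276] turn [ 0.0012 -0.0002  0.0001] rows 3.0
[ 278    0   75  107 4947] [315.  48.] [ 478.5 -138.    14.8] [ 442.1 -181.3   11.5] [514.5 -83.5  26.3] medz 14.3
[229  93  31  33 779] [244. 109.] [554.  -79.7  15. ] [536.3 -96.2  12. ] [569.3 -64.1  25.5] medz 14.4
```

View pics/w2.png

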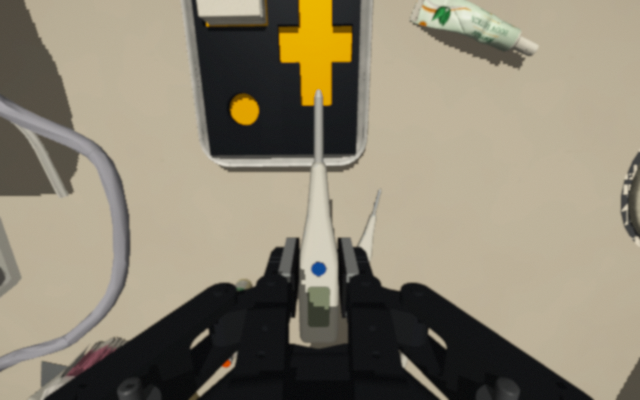

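The wrist view shows the held thermometer, probe up at (318,95), blue dot at (318,268). The slot cross is centred near (315,45) and the round hole at (244,109). Now measuring the recess and the held part.

```bash
python3 - <<'E'
from h import *
f=np.load("pics/w2.npz");p,d=f["p"],f["d"];W=cloud("wrist",d)
hsv=cv2.cvtColor(p,cv2.COLOR_BGR2HSV)
ye=(cv2.inRange(hsv,(15,120,60),(35,255,255))>0)&(W[...,2]<60)
X,Y=W[...,0],W[...,1]
for lo,hi in [(444,458),(499,513)]:
    q=W[ye&(X>lo)&(X<hi)&(Y<-90)];print("wing y",np.percentile(q[:,1],[1,99]).round(1),np.percentile(q[:,2],[10,50,90]).round(1))
q=W[ye&(Y>-118)&(Y<-95)&(X<530)];print("slot x",np.percentile(q[:,0],[1,99]).round(1))
q=W[ye&(X>460)&(X<496)];print("slot end y",np.percentile(q[:,1],99.5))
b=(d>0)&(W[...,2]<8)&(W[...,2]>-8);print("bench",np.median(W[b][:,2]))
fo=(hsv[...,2]<60)&(W[...,2]>15)&(W[...,2]<40)&(Y<-45);print("foam",np.median(W[fo][:,2]))
h=(W[...,2]>190)&(W[...,2]<230)&(hsv[...,2]>90)&(hsv[...,1]<90)&(abs(X-477)<14)
h[:150]=0
q=W[h];print("held",q.min(0),q.max(0),np.median(q,0))
bl=(cv2.inRange(hsv,(105,120,40),(130,255,255))>0)&(W[...,2]>150);print("blue dot",W[bl].mean(0))
print("tip?",[(v,W[v,318].round(1).tolist()) for v in (95,110,130,150)], arm.read_state()["position"])
E
python3 - <<'E'
E
```

```text
wing y [-158.8 -125.1] [13.3 14.3 15.5]
wing y [-157.8 -124.2] [13.2 14.4 15.5]
slot x [461.5 494. ]
slot end y -84.47926858580483
bench 0.3400929913310051
foam 24.243735462128996
held [463.01539076 -67.82708101 200.39097226] [490.96816627  42.3942505  229.9613144 ] [476.00534141 -15.05147634 208.03416287]
blue dot [475.95673691  -7.47923436 209.42072827]
tip? [(95, [476.2, -91.9, 205.3]), (110, [476.6, -90.1, 342.0]), (130, [476.1, -76.9, 205.5]), (150, [476.1, -67.6, 204.4])] [477.47383216 -11.14227317 199.20966614]
```

```bash
python3 -c "
from h import *
to(479,-143,60,180.5)"
```

```text
t 4.9 pos [477.5 -11.1 199.2] j [ 18.   9. -22.  -0. -59. -18.] w 19.9 gf 59.2
shift [ 0.527 -0.007  0.557] turn [ 0.0011 -0.0002 -0.0024] rows 3.8
```

>>> {"op": "arm_command", "data": {"rows": [[[0.527, -0.007, 0.3], [0, 0, -0.002]], [[0.527, -0.007, 0.3], [0, 0, -0.002]], [[0.527, -0.007, 0.3], [0, 0, -0.002]], [[0.527, -0.007, 0.557], [0.001, 0, -0.002]], [[0.527, -0.007, 0.557], [0.001, 0, -0.002]]]}}

```text
clock: 5.4
position: [476.1, -143.5, 56.4]
ee_rot: [0.709, -0.706, -0.003, 0.002]
contact_force: [-1.4, 0.0, -0.2]
gripper_width: 20.5
grasp_force: 59.2
```

>>> {"op": "arm_command", "data": {"rows": [[[0, 0, 0], [0, 0, 0]], [[0, 0, 0], [0, 0, 0]], [[0, 0, 0], [0, 0, 0]]]}}

```text
clock: 5.7
position: [481.5, -142.7, 62.8]
ee_rot: [0.71, -0.704, 0.002, -0.002]
contact_force: [0.5, -0.4, -1.2]
gripper_width: 20.0
grasp_force: 59.2
```

```bash
python3 -c "
from h import *
to(479,-143,16.5,180.5)"
```

```text
t 5.7 pos [ 481.5 -142.7   62.8] j [  2.  21. -29.   0. -39.  -2.] w 20.0 gf 59.2
shift [0.001 0.011 0.185] turn [-0.0018 -0.0001 -0.0001] rows 0.9
```

>>> {"op": "arm_command", "data": {"rows": [[[0, 0.005, 0.03], [0, 0, 0]], [[0, 0.005, 0.06], [0, 0, 0]], [[0, 0.005, 0.1], [0, 0, 0]], [[0, 0.005, 0.1], [0, 0, 0]], [[0, 0.005, 0.1], [0, 0, 0]]]}}

```text
clock: 6.2
position: [478.8, -143.6, 36.1]
ee_rot: [0.709, -0.705, 0.001, -0.001]
contact_force: [0.4, -0.4, -0.4]
gripper_width: 20.0
grasp_force: 59.2
```

```bash
python3 - <<'E'
from h import *
to(479,-143,16.5,180.5)
p,d=arm.get_image("wrist");cv2.imwrite("pics/w3.png",p);W=cloud("wrist",d);X,Y,Z=W[...,0],W[...,1],W[...,2]
hsv=cv2.cvtColor(p,cv2.COLOR_BGR2HSV)
ye=(cv2.inRange(hsv,(15,120,60),(35,255,255))>0)&(Z<35)&(abs(X-478)<60)
th=(hsv[...,1]<80)&(hsv[...,2]>90)&(Z>35)&(Z<60)&(abs(X-479)<15)
for a,b in [(-170,-160),(-195,-180),(-225,-205)]:
    q=W[ye&(Y>a)&(Y<b)];h=W[th&(Y>a)&(Y<b)]
    print(a,b,"slot x",q[:,0].min() if len(q) else 0,q[:,0].max() if len(q) else 0,"held x",h[:,0].min() if len(h) else 0,h[:,0].max() if len(h) else 0, np.median(h[:,2]) if len(h) else 0)
q=W[ye&(abs(X-478)<8)];print("channel end",q[:,1].min(),"held tip",W[th][:,1].min())
E
```

```text
t 6.2 pos [ 478.8 -143.6   36.1] j [  2.  24. -31.   0. -35.  -2.] w 20.0 gf 59.2
shift [-0.002 -0.001  0.079] turn [-0.0007 -0.     -0.0007] rows 0.4
-170 -160 slot x 462.00689500047804 527.1301027061166 held x 470.73278136623264 484.3018202113524 45.32192926254558
-195 -180 slot x 462.64698283684214 494.96828810655813 held x 473.5544908780084 481.75908719302487 44.92728367320896
-225 -205 slot x 471.90568779585885 527.6528693787083 held x 476.2153340607023 479.53387362502116 41.88090462795748
channel end -234.2540077869983 held tip -226.42170049380192
```

View pics/w3.png

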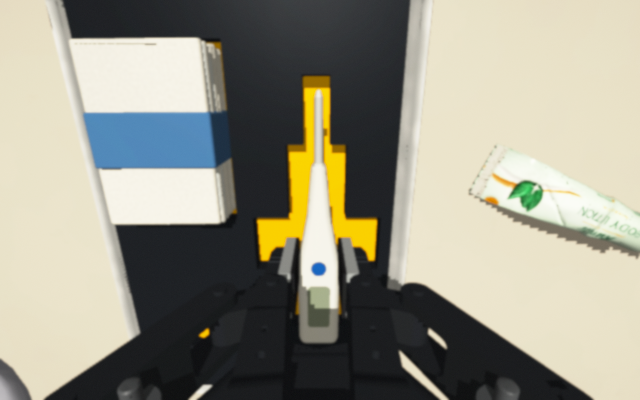

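Thermometer well aligned over the slot: probe (318,100) is centred in the channel (304–330), and the fingers are in the recess. Lowering and releasing to 40 mm.

>>> {"op": "arm_command", "data": {"rows": [[[0, 0, 0.03], [0, 0, 0]], [[0, 0, 0.06], [0, 0, 0]], [[0, 0, 0.077], [0, 0, 0]], [[0, 0, 0.077], [0, 0, 0]], [[0, 0, 0.077], [0, 0, 0]]]}}

```text
clock: 6.75
position: [479.0, -143.5, 17.1]
ee_rot: [0.709, -0.705, 0.001, -0.001]
contact_force: [0.1, 1.2, -0.4]
gripper_width: 20.4
grasp_force: 59.2
```

>>> {"op": "arm_command", "data": {"rows": [[[0, 0, 0], [0, 0, 0]], [[0, 0, 0], [0, 0, 0]], [[0, 0, 0], [0, 0, 0]], [[0, 0, 0], [0, 0, 0]]], "grip": 0.44}}

```text
clock: 7.15
position: [479.2, -143.5, 17.5]
ee_rot: [0.709, -0.705, 0.001, -0.001]
contact_force: [-0.7, 0.5, 1.0]
gripper_width: 37.7
grasp_force: 0.0
```

>>> {"op": "arm_command", "data": {"rows": [[[0, 0, -0.1], [0, 0, 0]], [[0, 0, -0.2], [0, 0, 0]], [[0, 0, -0.4], [0, 0, 0]], [[0, 0, -0.6], [0, 0, 0]], [[0, 0, -0.6], [0, 0, 0]]]}}

```text
clock: 7.65
position: [483.2, -144.0, 174.8]
ee_rot: [0.71, -0.704, 0.007, -0.006]
contact_force: [1.1, -0.3, 0.4]
gripper_width: 37.5
grasp_force: 0.0
```

```bash
python3 - <<'E'
from h import *
to(588,237,165,180)
p,d=arm.get_image("wrist");cv2.imwrite("pics/w4.png",p)
W=cloud("wrist",d);X,Y,Z=W[...,0],W[...,1],W[...,2];hsv=cv2.cvtColor(p,cv2.COLOR_BGR2HSV)
th=(hsv[...,1]<60)&(hsv[...,2]>90)&(abs(X-478)<16)&(abs(Y+141)<90)&(Z<50)&(Z>10)
q=W[th];print(th.sum(),q.min(0),q.max(0),np.median(q,0), "body top z",np.median(q[abs(q[:,1]+141)<30],0))
E
```

```text
t 7.65 pos [ 483.2 -144.   174.8] j [  2.  13. -22.   0. -54.  -2.] w 37.5 gf 0.0
shift [-1.521 -0.431  0.044] turn [-0.0061 -0.0006  0.0026] rows 7.9
1450 [ 464.19621143 -223.63356556   10.92315128] [483.37978579 -85.46357866  23.98206327] [ 474.26749584 -134.28903572   20.98114421] body top z [ 474.2140609  -137.46518087   21.0468329 ]
```

View pics/w4.png

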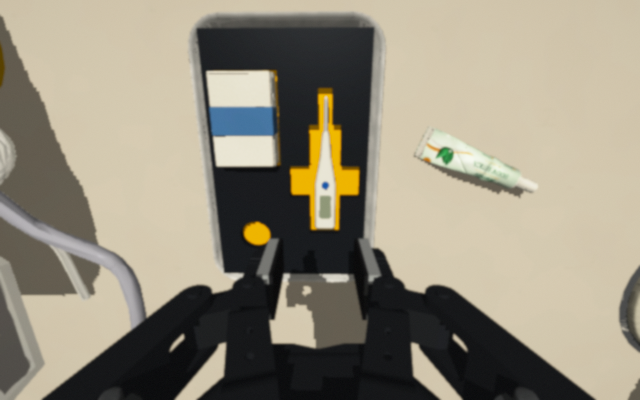

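Thermometer lies in its slot, probe in the narrow end. The round hole is at (257,233). On to the vial.

>>> {"op": "arm_command", "data": {"rows": [[[-0.9, -0.26, 0], [0, 0, 0]], [[-0.9, -0.26, 0], [0, 0, 0]], [[-0.9, -0.26, 0], [0, 0, 0]], [[-0.9, -0.26, 0], [0, 0, 0]], [[-0.9, -0.26, 0], [0, 0, 0]]], "grip": 0.65}}

```text
clock: 8.2
position: [541.9, 84.5, 165.9]
ee_rot: [0.71, -0.704, 0.001, -0.0]
contact_force: [-0.0, -0.7, -0.0]
gripper_width: 55.7
grasp_force: 0.0
```

```bash
python3 -c "
from h import *
to(594.5,234,140,180)"
```

```text
t 8.2 pos [541.9  84.5 165.9] j [ 26.  18. -16.   0. -56. -25.] w 55.7 gf 0.0
shift [-0.596 -0.215  0.104] turn [-0.0003 -0.0002  0.0026] rows 3.2
```

>>> {"op": "arm_command", "data": {"rows": [[[-0.596, -0.215, 0.1], [0, 0, 0.003]], [[-0.596, -0.215, 0.1], [0, 0, 0.003]], [[-0.596, -0.215, 0.1], [0, 0, 0.003]], [[-0.596, -0.215, 0.1], [0, 0, 0.003]], [[-0.596, -0.215, 0.1], [0, 0, 0.003]]]}}

```text
clock: 8.7
position: [594.2, 232.4, 139.9]
ee_rot: [-0.707, 0.707, -0.001, -0.001]
contact_force: [-0.7, -0.6, -0.5]
gripper_width: 55.5
grasp_force: 0.0
```

>>> {"op": "arm_command", "data": {"rows": [[[0, 0, 0], [0, 0, 0]], [[0, 0, 0], [0, 0, 0]], [[0, 0, 0], [0, 0, 0]]]}}

```text
clock: 9.0
position: [594.8, 229.8, 143.3]
ee_rot: [-0.705, 0.709, -0.001, 0.001]
contact_force: [0.1, -0.3, 0.0]
gripper_width: 55.4
grasp_force: 0.0
```

```bash
python3 - <<'E'
from h import *
p,d=arm.get_image("wrist");cv2.imwrite("pics/w5.png",p)
W=cloud("wrist",d);hsv=cv2.cvtColor(p,cv2.COLOR_BGR2HSV)
og=(cv2.inRange(hsv,(3,130,60),(14,255,255))>0)&(W[...,2]>25)&(W[...,2]<70)&(d>0)
n,l,st,ce=cv2.connectedComponentsWithStats(og.astype(np.uint8))
for i in range(1,n):
    if st[i,4]>100:
        q=W[l==i];t=q[q[:,2]>q[:,2].max()-4];print(st[i],ce[i].round(),np.median(q,0).round(1),"top",t.mean(0).round(1),(t.min(0)+t.max(0))/2,np.ptp(t,axis=0).round(1))
to(594.5,234,80,180)
E
```

```text
[310 191  16  15 186] [317. 198.] [594.7 231.5  47.1] top [594.6 231.5  47.1] [594.32769777 231.35674652  47.04171673] [12.9 12.5  3.3]
t 9.05 pos [595.  230.  143.4] j [ 36.  27.  -5.   0. -58. -36.] w 55.6 gf 0.0
shift [-0.016  0.003  0.253] turn [-0.0012  0.0001 -0.0014] rows 1.3
```

View pics/w5.png

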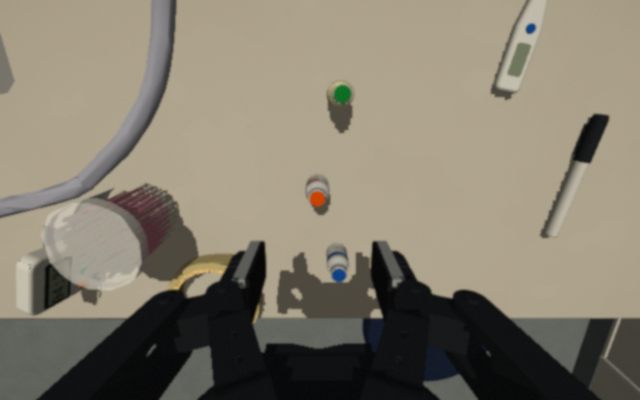

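Orange cap at (317,198), alone between the fingers' line; green is at (342,93) and blue at (338,272). Descending.

>>> {"op": "arm_command", "data": {"rows": [[[-0.009, 0.003, 0.25], [-0.001, 0, -0.001]], [[-0.009, 0.003, 0.25], [-0.001, 0, -0.001]], [[-0.009, 0.003, 0.25], [-0.001, 0, -0.001]], [[-0.009, 0.003, 0.25], [-0.001, 0, -0.001]], [[-0.009, 0.003, 0.25], [-0.001, 0, -0.001]]]}}

```text
clock: 9.55
position: [595.7, 234.0, 82.2]
ee_rot: [0.707, -0.707, 0.001, -0.002]
contact_force: [0.5, -0.3, 0.3]
gripper_width: 55.4
grasp_force: 0.0
```

```bash
python3 -c "
from h import *
to(594.7,232.5,16,180)"
```

```text
t 9.55 pos [595.7 234.   82.2] j [ 36.  31.  -8.   0. -51. -36.] w 55.4 gf 0.0
shift [0.006 0.005 0.265] turn [-0.001   0.0005  0.0002] rows 1.3
```

>>> {"op": "arm_command", "data": {"rows": [[[0.004, 0.004, 0.08], [0, 0, 0]], [[0.004, 0.004, 0.16], [0, 0, 0]], [[0.004, 0.004, 0.23], [0, 0, 0]], [[0.004, 0.004, 0.262], [0, 0, 0]], [[0.004, 0.004, 0.262], [0, 0, 0]]]}}

```text
clock: 10.05
position: [593.5, 232.5, 14.6]
ee_rot: [0.707, -0.707, -0.0, 0.0]
contact_force: [-0.5, 0.4, 0.7]
gripper_width: 55.1
grasp_force: 0.0
```

>>> {"op": "arm_command", "data": {"rows": [[[0, 0, 0], [0, 0, 0]], [[0, 0, 0], [0, 0, 0]]]}}

```text
clock: 10.25
position: [594.3, 233.1, 16.1]
ee_rot: [0.707, -0.707, 0.0, -0.001]
contact_force: [-1.4, 0.0, -0.3]
gripper_width: 55.4
grasp_force: 0.0
```

>>> {"op": "arm_command", "data": {"rows": [[[0, 0, 0], [0, 0, 0]], [[0, 0, 0], [0, 0, 0]], [[0, 0, 0], [0, 0, 0]], [[0, 0, 0], [0, 0, 0]], [[0, 0, 0], [0, 0, 0]]], "grip": 0}}

```text
clock: 10.75
position: [593.9, 232.8, 15.5]
ee_rot: [0.707, -0.707, 0.0, -0.001]
contact_force: [-0.5, 0.2, 4.6]
gripper_width: 20.1
grasp_force: 58.8
```

```bash
python3 -c "
from h import *
to(594.7,232.5,140,180)"
```

```text
t 10.75 pos [593.9 232.8  15.5] j [ 36.  36. -11.   0. -43. -36.] w 20.1 gf 58.8
shift [ 0.001 -0.004 -0.498] turn [-0.0004  0.0002  0.0002] rows 2.5
```

>>> {"op": "arm_command", "data": {"rows": [[[0, 0, -0.15], [0, 0, 0]], [[0, 0, -0.3], [0, 0, 0]], [[0.1, 0, -0.45], [0, 0, 0]], [[0.25, 0, -0.45], [0, 0, 0]], [[0.4, 0.03, -0.45], [0, 0, 0]]]}}

```text
clock: 11.25
position: [586.7, 132.2, 128.2]
ee_rot: [0.707, -0.707, 0.0, -0.001]
contact_force: [-0.2, -0.8, -1.7]
gripper_width: 20.2
grasp_force: 58.7
```

```bash
python3 -c "
from h import *
to(553.3,-80,100,180)"
```

```text
t 11.25 pos [586.7 132.2 128.2] j [ 28.  25. -11.  -0. -54. -28.] w 20.2 gf 58.7
shift [0.849 0.135 0.111] turn [-0.0008  0.0005  0.0003] rows 4.3
```

>>> {"op": "arm_command", "data": {"rows": [[[0.849, 0.135, 0.1], [0, 0, 0]], [[0.849, 0.135, 0.1], [0, 0, 0]], [[0.849, 0.135, 0.1], [0, 0, 0]], [[0.849, 0.135, 0.1], [0, 0, 0]], [[0.849, 0.135, 0.1], [0, 0, 0]]]}}

```text
clock: 11.75
position: [549.9, -83.3, 100.9]
ee_rot: [-0.706, 0.709, 0.001, -0.001]
contact_force: [0.0, -0.2, -0.7]
gripper_width: 20.3
grasp_force: 58.7
```

>>> {"op": "arm_command", "data": {"rows": [[[0, 0, 0], [0, 0, 0]], [[0, 0, 0], [0, 0, 0]], [[0, 0, 0], [0, 0, 0]], [[0, 0, 0], [0, 0, 0]]]}}

```text
clock: 12.15
position: [552.7, -78.5, 102.3]
ee_rot: [0.708, -0.706, 0.0, -0.0]
contact_force: [-0.7, -0.3, -0.3]
gripper_width: 19.9
grasp_force: 58.7
```

```bash
python3 -c "
from h import *
to(553.3,-80,50,180)"
```

```text
t 12.15 pos [552.7 -78.5 102.3] j [  9.  23. -19.  -0. -48.  -8.] w 19.9 gf 58.7
shift [ 0.006 -0.002  0.209] turn [-0.0001  0.      0.0007] rows 1.0
```

>>> {"op": "arm_command", "data": {"rows": [[[0.005, -0.002, 0.1], [0, 0, 0.001]], [[0.005, -0.002, 0.2], [0, 0, 0.001]], [[0.005, -0.002, 0.22], [0, 0, 0.001]], [[0.005, -0.002, 0.22], [0, 0, 0.001]], [[0.005, -0.002, 0.22], [0, 0, 0.001]]]}}

```text
clock: 12.65
position: [553.8, -80.5, 48.2]
ee_rot: [-0.706, 0.708, -0.001, 0.001]
contact_force: [0.3, 0.5, 0.0]
gripper_width: 20.0
grasp_force: 58.8
```

```bash
python3 - <<'E'
from h import *
to(553.3,-80,30.5,180)
for c in ("scene","side","wrist"):
    p,d=arm.get_image(c);cv2.imwrite(f"pics/{c}6.png",p)
a=cv2.imread("pics/scene6.png")[140:210,200:300];b=cv2.imread("pics/wrist6.png")
cv2.imwrite("pics/c6.png",np.hstack([cv2.resize(a,(400,280)),cv2.resize(b[150:400,120:520],(400,280))]))
E
```

```text
t 12.65 pos [553.8 -80.5  48.2] j [  8.  27. -22.   0. -41.  -8.] w 20.0 gf 58.8
shift [-0.002  0.002  0.071] turn [-0.0006 -0.     -0.0006] rows 0.4
```

View pics/c6.png

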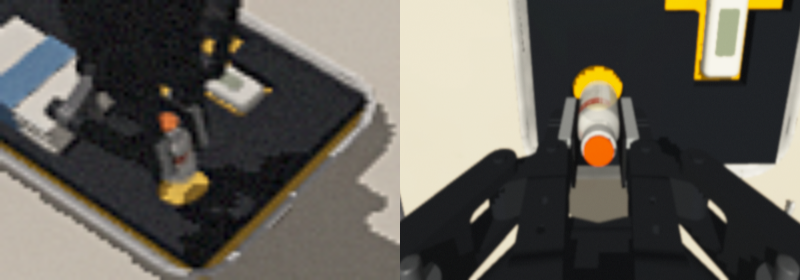

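Both crops show the vial centred above the round hole. Lowering and releasing.

>>> {"op": "arm_command", "data": {"rows": [[[-0.001, 0.001, 0.03], [0, 0, 0]], [[-0.001, 0.001, 0.055], [0, 0, 0]], [[-0.001, 0.001, 0.071], [0, 0, 0]], [[-0.001, 0.001, 0.071], [0, 0, 0]], [[-0.001, 0.001, 0.071], [0, 0, 0]]]}}

```text
clock: 13.3
position: [552.3, -80.9, 29.5]
ee_rot: [-0.706, 0.708, 0.0, -0.0]
contact_force: [-2.0, 0.0, 3.5]
gripper_width: 20.2
grasp_force: 59.1
```

```bash
python3 -c "
from h import *
to(553.3,-80,30.5,180);print(arm.read_state()['contact_force'])"
```

```text
t 13.3 pos [552.3 -80.9  29.5] j [  8.  29. -23.   0. -39.  -8.] w 20.2 gf 59.1
shift [-0.003 -0.004 -0.004] turn [ 0.0002 -0.0001 -0.0009] rows 0.0
[-1.97595339  0.01442055  3.52683068]
```

>>> {"op": "arm_command", "data": {"rows": [[[0, 0, 0], [0, 0, 0]], [[0, 0, 0], [0, 0, 0]], [[0, 0, 0], [0, 0, 0]], [[0, 0, 0], [0, 0, 0]]], "grip": 0.55}}

```text
clock: 13.7
position: [552.5, -80.7, 29.2]
ee_rot: [-0.706, 0.708, 0.0, -0.0]
contact_force: [-0.2, -0.7, -0.0]
gripper_width: 47.2
grasp_force: 0.0
```

>>> {"op": "arm_command", "data": {"rows": [[[0, 0, -0.05], [0, 0, 0]], [[0, 0, -0.15], [0, 0, 0]], [[0, 0, -0.3], [0, 0, 0]], [[0, 0, -0.45], [0, 0, 0]], [[0, 0, -0.6], [0, 0, 0]]]}}

```text
clock: 14.2
position: [552.4, -80.8, 182.0]
ee_rot: [-0.706, 0.708, -0.0, 0.0]
contact_force: [-0.0, 0.3, 0.4]
gripper_width: 46.9
grasp_force: 0.0
```

>>> {"op": "arm_command", "data": {"rows": [[[-0.2, 0, 0], [0, 0, 0]], [[-0.3, 0, 0], [0, 0, 0]], [[-0.3, 0, 0], [0, 0, 0]], [[-0.3, 0, 0], [0, 0, 0]], [[-0.3, 0, 0], [0, 0, 0]]]}}

```text
clock: 14.7
position: [552.6, -6.3, 179.7]
ee_rot: [-0.706, 0.708, -0.0, -0.0]
contact_force: [-0.6, -0.4, 0.0]
gripper_width: 47.2
grasp_force: 0.0
```

>>> {"op": "arm_command", "data": {"rows": [[[0, 0, 0], [0, 0, 0]], [[0, 0, 0], [0, 0, 0]], [[0, 0, 0], [0, 0, 0]], [[0, 0, 0], [0, 0, 0]], [[0, 0, 0], [0, 0, 0]]]}}

```text
clock: 15.2
position: [552.7, -5.9, 179.4]
ee_rot: [-0.706, 0.708, 0.0, -0.0]
contact_force: [-0.1, 0.2, 0.1]
gripper_width: 46.9
grasp_force: 0.0
```

```bash
python3 - <<'E'
from h import *
to(553,0,180,180)
p,d=arm.get_image("wrist");s,_=arm.get_image("scene")
W=cloud("wrist",d);X,Y,Z=W[...,0],W[...,1],W[...,2];hsv=cv2.cvtColor(p,cv2.COLOR_BGR2HSV)
og=(cv2.inRange(hsv,(3,150,60),(14,255,255))>0)&(Z>40)&(Z<80);print("cap",W[og].mean(0),og.sum())
th=(hsv[...,1]<60)&(hsv[...,2]>90)&(abs(X-478)<16)&(abs(Y+141)<90)&(Z<50)&(Z>10)
q=W[th];r=cv2.minAreaRect(q[:,:2].astype(np.float32));print(q.min(0),q.max(0),r)
for a,b in((-210,-170),(-170,-130),(-125,-95)):
    k=q[(q[:,1]>a)&(q[:,1]<b)];print(np.median(k,0) if len(k) else 0)
ye=(cv2.inRange(hsv,(15,120,60),(35,255,255))>0)&(Z<30)&(abs(X-478)<36)&(abs(Y+141)<80);print("floor",np.median(W[ye],0))
cv2.imwrite("pics/fin.png",np.hstack([cv2.resize(s[110:220,165:305],(400,314)),cv2.resize(p[0:314,120:520],(400,314))]))
E
```

```text
t 15.2 pos [552.7  -5.9 179.4] j [ 16.  18. -14.   0. -58. -16.] w 46.9 gf 0.0
shift [-0.024 -0.001 -0.003] turn [ 0.    -0.    -0.001] rows 0.1
cap [550.6782324  -81.46189773  60.96715095] 203
[ 467.8401556  -167.40275416   19.7467014 ] [488.42368913 -90.19165973  27.1601227 ] ((478.23223876953125, -128.8000946044922), (20.421459197998047, 77.26882934570312), 0.3608297109603882)
0
[ 479.01139015 -147.45571493   24.36153045]
[ 478.51172304 -110.47432455   24.55177425]
floor [ 486.99170041 -140.81606997   14.21746798]
```

View pics/fin.png

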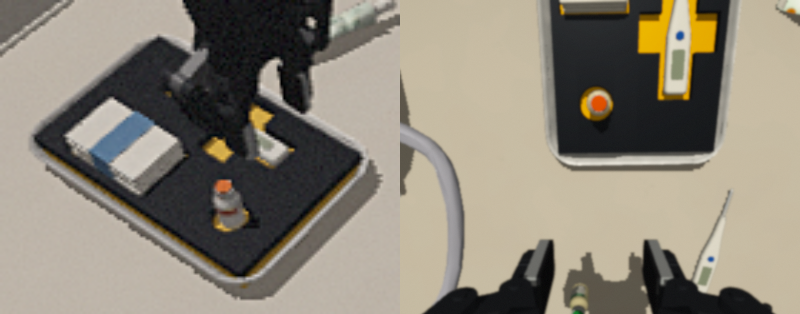

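Both are home: cap top at 61 mm is the floor plus 47, and the thermometer top at 24.4 mm is the floor plus 10. The vial is upright in the hole at (597,104), and the arm is clear.

```bash
python3 -c "
from bench import arm
print(arm.job_done())"
```

```text
the job is handed in; nothing more can be done
None
```

The thermometer lies flat in its long cavity with the probe in the narrow end, and the orange-capped vial stands upright in the round cavity; both are released and the job was handed in at about 15 s, though no verdict came back.

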